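Open the hob cover and set the milk pot on the burner

ROBOT

A 7-joint arm with a two-finger parallel gripper is mounted at the origin on the work surface. World frame = base frame: x ahead of the robot, y to its left, z up, the work surface at z = 0. Lengths are in mm, angles in rad, forces in N, time in s.
With the tool pointing down it reaches from about 425 to 875 mm from the base axis. Payload 4.7 kg.
Tool frame: the origin (TCP) lies on the centre line of the jaws, within the pads' length; the fingertips stand ctrl.tcp_to_tips ahead of it and the grasp point (between the pads) lies 2 mm behind it (ctrl.tcp_to_tips is the distance from the TCP to the fingertips, in mm); z points along the fingers, y is the line along which they close (so a half turn about z gives the same grasp; the last joint's range is limited). The gripper opens to 85 mm and grips with 20 to 120 N. Pads are 22 mm wide; open, the fingers measure 114 mm over their backs; the gripper's body (76 mm by 85 mm) begins 54 mm behind the grasp point. The pads swing forward as they close: fully open they stand 13 mm farther back than shut.
Start: joints at [-1.23, 0.321, -0.07, 1.45, 0.023, 1.371, -0.057], TCP at [208.685, 615.608, 248.349] pointing down, gripper open.
Joint ranges: [-2.86, 2.86], [-0.3, 2.09], [-1.38, 1.24], [0.06, 2.45], [-1.56, 4.7], [0.09, 2.05], [-2.69, 2.69]. Speed limits (rad/s): [2.57, 2.57, 3.14, 3.14, 3.14, 3.14, 3.14].

INTERFACE

Orientations are given as a unit quaternion [w, x, y, z].
In Python, from plant import ctrl gives the robot as it stands. The module is installed in compiled form; this text tells all that it offers.
- The arm moves only by the tool move_arm, never from a script. Its argument "series" is a list of rows, each a list of 7 numbers: the turn, a rotation vector about the tool's x, y, z in parts of the range, where 1.0 means 60 degrees, then the shift along the tool's x, y, z in normalised numbers (1 is 0.8 m), then the opening, from 0 (shut) to 1 (fully open). In form: [[wx, wy, wz, dx, dy, dz, gripper], ...]. A call has 1 to 12 rows; each row is the pose to reach, as a shift and turn from the pose commanded when the call began, along the tool's axes at that moment; what a row does not reach only later rows make up. A row lasts 1/8 s, in which the tool goes at most 62.5 mm and 10.7 degrees, less where a joint would pass 70% of its speed; a pose out of reach is approached as far as the arm can. A call with a gripper value outside its range is refused whole. The fingers move at their own pace and stop on an object; "force" is the grip in N (left out, the last holds). Time passes only in rows, so rows that repeat a pose let the fingers close. It gives the time, the measured TCP pose, the force, the opening and the grip force at its end, in the units of the state.
- ctrl.get_state(): the state, without advancing time (a new reading comes with each control period).
- ctrl.capture(name): name is "side" or "top" or "wrist"; returns a dict with "img" (400x640x3 uint8, red, green, blue), "fx", "fy", "cx", "cy" (pixels), "view" (4x4, takes a point from world to camera coordinates). Camera axes: x right, y down, z forward; pixel columns grow to the right and rows downward; lengths in mm; the calibration is good to about 2 mm. A picture is of the moment at which its call begins. There is no depth.
- ctrl.sign_off(): hands the job in; it is judged then, once.
The state is a dict: "time_s": time; "joints": joint angles; "joint_vel": joint speeds; "joint_efforts": joint torques, N m; "tool_pos": TCP position; "ee_rot": TCP orientation; "contact_force": force on the tool from outside, world axes, zero at the start; "ft_torque": the same for the moment, N m; "grip_width": finger opening in mm; "grasp_force": force on a finger pad.
Only numpy, scipy, OpenCV 4.12 (cv2) and the standard library are available. Lean on these libraries where they do the work, as an engineer would, in place of code of your own. Each camera call takes 0.05 s, during which the arm holds its last target. There are 200 camera calls.

TASK

Raise the hob's hinged cover past its balance point, and ease it back onto its stop so that it leans there open by itself; do not let it drop back and do not force it against the stop, which can only be found by feel. Then set the milk pot gently, upright and centred, on the burner's pan support, let go, and leave everything else alone.

Things in the scene. Friction and masses are not known exactly. Their poses are not given: they have to be found in the camera images.
- hob: Single-burner stainless gas hob, fixed to the counter: 270 deep (local x) x 300 wide (local y), body top 60 mm high with a rim to 77 mm. Origin: centre of its underside. Its front (the side with the control knob) faces local -x; the cover's hinge is at the back, local +x. z is up.
- burner (a point): Centre of the four-armed pan support, at the level of its top, 85 mm above the counter (arms reach from 23 to 85 mm from the centre; the burner cap lies lower). Directly above the hob's origin.
- cover (a joint): Angle of the hob's metal cover, rad: 0 closed, growing as it opens, upright at 1.57, balance near 1.6. A springy stop hidden in the hinge ends its travel between 1.75 and 2.18: different every time, unseen, to be felt. The handle gives some 6 mm for the first 5 N on it; over about 10 N there strains the hinge. Past upright it must not swing back faster than 0.65 rad/s.
- cover_edge (a point): Middle of the cover's front edge, outer face: 255 mm in front of the hinge axis. The cover is a shallow upside-down metal tray 250 x 300 x 6 mm with a 20 mm skirt, 0.35 to 0.6 kg. Its hinge is free (friction 0.03 N m): let go before the balance point it falls shut, past it it drops back. Closed at the start.
- cover_hinge (a point): On the hinge axis, middle of the cover's width: 130 mm behind the hob's origin (local +x) and 98 mm above the counter. The hinge axis is the hob's local y. A barrel of 36 mm radius, 190 mm long surrounds it. Its frame turns with the cover; closed, it equals the hob's frame.
- cover_handle (a point): Middle of the cover's black bar handle: round bar 10 mm thick, 100 mm long along the hob's local y, on two end posts, its axis 35 mm off the cover's outer face, 17 mm in from the front edge. In the cover's frame 238 mm in front of the hinge axis (-x) and 41 mm above it (z); closed, 139 mm above the counter. The bar can turn between gripping fingers.
- pot: Small steel milk pot with fixed lid, one piece, about 0.45 kg: 104 mm wide (110 at the rim), 86 mm high to the lid, with a black knob on top. Loose on the counter. Origin: centre of its underside; z up.
- pot_knob (a point): Middle of the pot's round knob, 26 mm across, from 100 to 125 mm above the pot's underside; this point is at 112 mm. Below it a neck 14 mm across goes down to the lid at 86 mm.
- coconut: Bystander: half coconut shell, 104 mm across, 45 mm high, open side up. Origin: centre of its underside.
- flask: Bystander: dark steel flask, 72 mm across, 200 mm high. Origin: centre of its underside.
- jar: Bystander: small jar with a screw cap, 56 mm across, 80 mm high. Origin: centre of its underside.
Mind the look-alikes: they are no part of the job. There is more than one size of the pot; the job needs the largest.

How it is judged:
By the outcome, as a careful person would: the job done as asked, in the order asked, and still so for the second after the job is handed in, with the robot touching nothing.
It also fails if it takes over 72 s, if anything falls off the work surface, if the arm or the gripper's body presses on something with over 40 N, if the wrist force passes 120 N, or if a joint passes its speed limit or range.

## Working session

There is one attempt and no reset: what is moved stays moved. The work goes in short steps, Python scripts to look and compute and a tool call to move; the robot and the scene stay as the last step left them, time stands still between calls to the robot, and variables do not carry over. Pictures are saved under pics/ and viewed, at most 10 in all, crops included, and the job is handed in when it is done.

Besides the shell and the picture viewer there is one more tool, called after ">>>" as name(argument=value, ...) on one line, values as JSON. move_arm: Moves the arm, as the interface text tells. Its arguments: {"type":"object","properties":{"series":{"type":"array"},"force":{"type":"number"}},"required":["series"]}

```bash
mkdir -p pics; cat > h.py <<'E'
import numpy as np, cv2
from plant import ctrl
def cap(n):
    c=ctrl.capture(n); np.savez('c_'+n,**c); return c
E
python3 - <<'E'
from h import *
s=ctrl.get_state(); print({k:np.round(v,3) for k,v in s.items()}, ctrl.tcp_to_tips)
for n in("side","top"):
    c=cap(n); cv2.imwrite(f'pics/{n}1.png',c["img"][:,:,::-1]); print(n,c['fx'],c['cx'],c['cy'],np.round(c['view'],3).tolist())
E
```

```text
{'time_s': np.float64(0.0), 'joints': array([-1.23 ,  0.322, -0.07 ,  1.452,  0.023,  1.371, -0.057]), 'joint_vel': array([ 0.002,  0.   , -0.   , -0.001,  0.002,  0.   ,  0.   ]), 'joint_efforts': array([-0.0000e+00, -4.9359e+01, -3.8200e-01, -3.1434e+01,  1.3000e-02,
        1.1000e-02,  0.0000e+00]), 'tool_pos': array([208.527, 615.111, 247.215]), 'ee_rot': array([-0.   ,  0.163,  0.987, -0.001]), 'contact_force': array([-0.316,  0.604, -0.275]), 'ft_torque': array([-0.005,  0.031,  0.031]), 'grasp_force': np.float64(0.0), 'grip_width': np.float64(85.57)} 17.0
side 461.7867274994049 314.53761129799585 200.7501442948378 [[0.998, -0.069, 0.006, -505.172], [-0.045, -0.712, -0.701, 120.827], [0.053, 0.699, -0.713, 1160.187], [0.0, 0.0, 0.0, 1.0]]
top 473.0042281218218 319.40401180225103 193.32802022134823 [[-0.008, -1.0, -0.018, 42.841], [-0.989, 0.011, -0.151, 553.566], [0.151, 0.017, -0.988, 1381.893], [0.0, 0.0, 0.0, 1.0]]
```

View pics/top1.png

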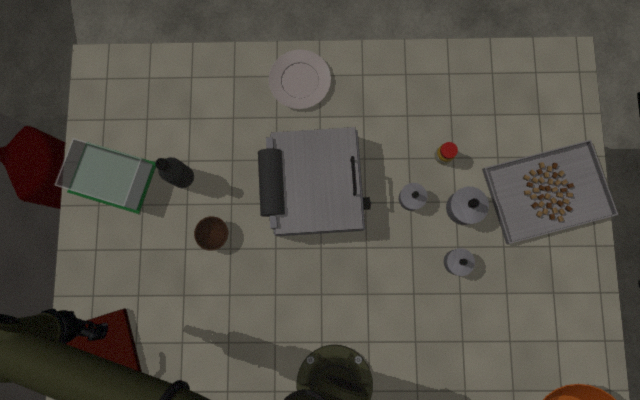

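View pics/side1.png

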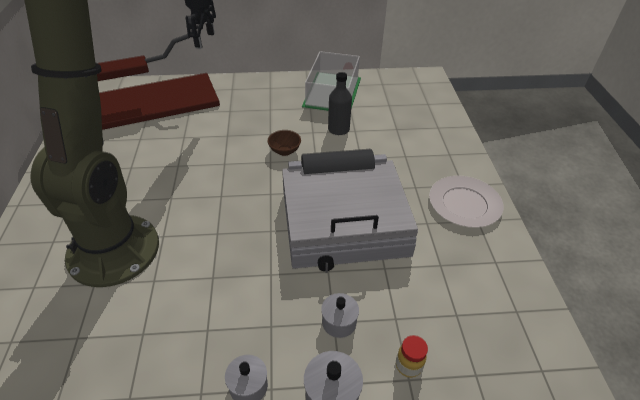

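The top view shows the hob at (318,180), with its hinge barrel at (271,182) and its handle at (353,176). There are three pots at (412,197), (467,206) and (460,262). The middle one looks largest, so I'll confirm it in an enlarged crop.

```bash
python3 - <<'E'
from h import *
a=np.load('c_top.npz')['img'][110:290,250:510,::-1]
b=np.load('c_side.npz')['img'][140:400,220:440,::-1]
f=lambda i,k:cv2.convertScaleAbs(cv2.resize(i,None,fx=k,fy=k,interpolation=cv2.INTER_CUBIC),alpha=1.4)
cv2.imwrite('pics/top_c.png',f(a,3)); cv2.imwrite('pics/side_c.png',f(b,2.3))
E
```

```text
(no output)
```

View pics/top_c.png

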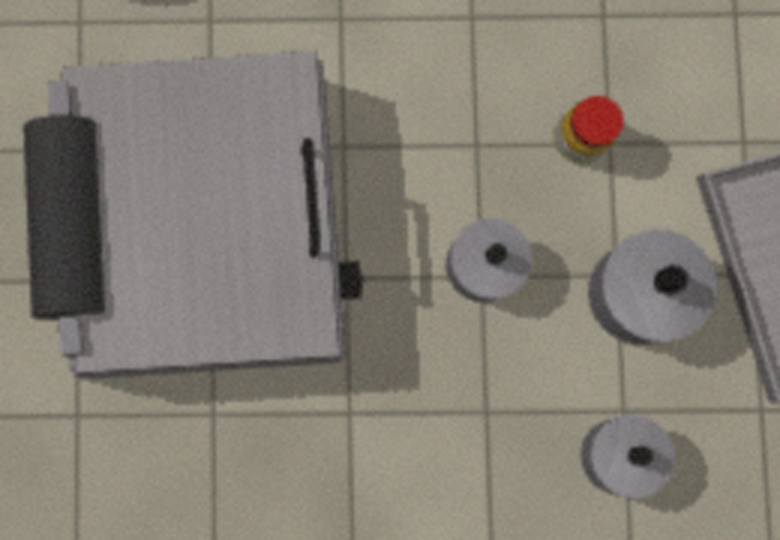

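View pics/side_c.png

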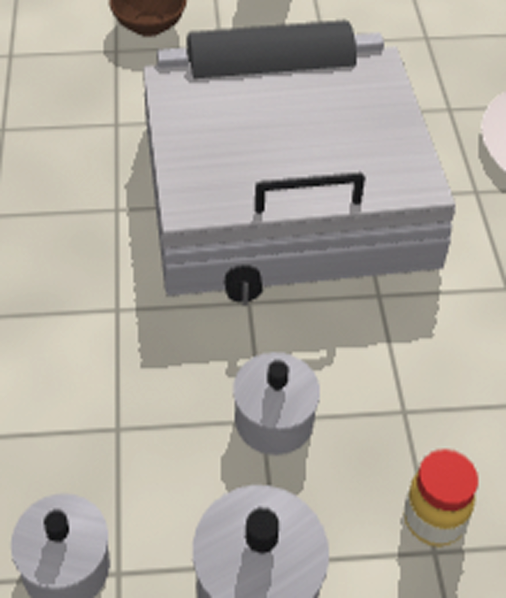

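Candidates in the top crop are a small pot at (491,260), a medium pot at (628,455) and a large pot at (655,285). The large one's lid is about 39 px across in the full image, roughly 110 mm, so it is the one described. In the side crop it sits at (262,545) with its knob at (262,530).

```bash
cat >> h.py <<'E'
def proj(c,P):
    P=np.atleast_2d(P); q=P@c['view'][:3,:3].T+c['view'][:3,3]
    return np.c_[c['fx']*q[:,0]/q[:,2]+c['cx'],c['fy']*q[:,1]/q[:,2]+c['cy']]
E
python3 - <<'E'
from h import *
from scipy.optimize import least_squares
T=np.load('c_top.npz');S=np.load('c_side.npz')
t=lambda u:np.array(u)/3+[249.67,109.67]
s=lambda u:np.array(u)/2.3+[219.72,139.72]
L=np.array([[-125,-150,104],[-125,150,104],[125,-150,104],[125,150,104],[-108,-50,139],[-108,50,139]],float)
ut=t([[317,52],[340,357],[63,68],[78,374],[307,143],[315,254]])
us=s([[453,207],[163,235],[401,52],[146,68],[360,179],[260,187]])
def W(p):
    c,n=np.cos(p[2]),np.sin(p[2]); return L@np.array([[c,-n,0],[n,c,0],[0,0,1]]).T+[p[0],p[1],0]
res=lambda p:np.r_[proj(T,W(p))-ut,proj(S,W(p))-us].ravel()
r=least_squares(res,[600,0,1.57],loss='soft_l1'); print('hob',r.x); print(np.round(res(r.x).reshape(-1,2),1).tolist())
print('handle',W(r.x)[4:].mean(0))
for n,a,b in[('big',(671,279),(262,530)),('small',(497,254),(277,376)),('med',(640,456),(56,526)),('jar',(597,121),(447,478))]:
    f=lambda p:np.r_[proj(T,p)-t([a]),proj(S,p)-s([b])].ravel()
    q=least_squares(f,[500,-300,100]); print(n,np.round(q.x,1),np.round(q.fun,1))
E
```

```text
hob [585.91049448  44.55759007   1.62074745]
[[0.6, -0.5], [0.4, -0.3], [0.5, -0.6], [-0.0, -0.7], [1.2, 0.0], [1.0, -2.2], [1.3, -0.5], [-1.2, -1.3], [-1.5, -2.6], [-1.5, -1.3], [-0.5, -0.2], [-0.4, -0.0]]
handle [591.30297236 -63.30770176 139.        ]
big [ 512.  -400.1  112.5] [-0.  -0.1 -0.1  0. ]
small [ 542.3 -243.2   79.9] [-0.  -0.1 -0.1  0. ]
med [ 347.6 -371.    79.9] [-0.1 -0.4 -0.3  0. ]
jar [ 675.8 -348.2   74.2] [ 0.  -0.3 -0.2  0. ]
```

```bash
cat >> h.py <<'E'
from scipy.spatial.transform import Rotation as Ro
YAW=1.6207; A=np.array([np.cos(YAW),np.sin(YAW),0]); B=np.array([-A[1],A[0],0]); Z=np.array([0,0,1.])
HOB=np.array([585.9,44.6,0]); HINGE=HOB+130*A+98*Z
def Rt(tau): return Ro.from_rotvec(tau*B)*Ro.from_matrix(np.c_[B,A,-Z])
def now():
    s=ctrl.get_state(); q=s['ee_rot']; return s,np.array(s['tool_pos']),Ro.from_quat([q[1],q[2],q[3],q[0]])
def row(p,R):
    s,p0,R0=now(); return np.round(np.r_[(R0.inv()*R).as_rotvec(),R0.inv().apply(p-p0)/1000],4).tolist()
def handle(th): return HINGE+241.5*(-np.cos(th+.1706)*A+np.sin(th+.1706)*Z)
def opn(th,tau):   # tcp pose with grasp point on bar
    R=Rt(tau); return handle(th)+R.apply([0,0,2]),R
E
python3 -c "
from h import *
print(handle(0)); print(row(np.array([591.3,-63.3,230]),Rt(0)))"
```

```text
[591.28706884 -63.25971868 139.00034117]
[-0.0017, -0.0002, -0.3767, -0.5803, -0.5197, 0.0183]
```

The manual's scale: shifts go in shares of 0.8 m and turns go in shares of 60 degrees. Converting my numbers, -0.54 m / 0.8 = -0.675, -0.51 m / 0.8 = -0.6375, -0.377 rad / 1.0472 = -0.36.

>>> move_arm(series=[[0, 0, -0.0191, -0.0313, -0.0275, 0, 0.45], [0, 0, -0.0477, -0.0875, -0.0788, 0, 0.45], [0, 0, -0.0764, -0.15, -0.1338, 0, 0.45], [0, 0, -0.105, -0.2125, -0.19, 0, 0.45], [0, 0, -0.1432, -0.275, -0.2463, 0, 0.45], [0, 0, -0.1719, -0.3375, -0.3025, 0, 0.45], [0, 0, -0.2101, -0.4, -0.3588, 0, 0.45], [0, 0, -0.2387, -0.4625, -0.4138, 0, 0.45], [0, 0, -0.2769, -0.525, -0.47, 0, 0.45], [0, 0, -0.3056, -0.5875, -0.5263, 0, 0.45], [0, 0, -0.3438, -0.6375, -0.5713, 0, 0.45], [0, 0, -0.36, -0.675, -0.605, 0, 0.45]])

```text
time_s: 1.6
tool_pos: [562.3, -12.5, 248.2]
ee_rot: [0.0, -0.026, 1.0, 0.0]
contact_force: [1.0, 0.7, -0.9]
grip_width: 38.3
grasp_force: 0.0
```

```bash
python3 -c "
from h import *
s,p,R=now();print(s['time_s'],p,s['contact_force'],s['grip_width'],np.round(s['joints'],2)); print(row(np.array([591.3,-63.3,230]),Rt(0)))"
```

```text
1.6 [562.33252514 -12.5411003  248.20728732] [ 0.95757448  0.6702514  -0.85824013] 38.315110636300446 [-0.5   0.14  0.52  1.69 -0.07  1.33  1.66]
[0.0004, 0.0002, 0.0015, -0.0263, -0.0522, 0.0182]
```

In the tool's units: -0.0522 m / 0.8 = -0.0653, -0.0263 m / 0.8 = -0.0329.

>>> move_arm(series=[[0, 0, 0, -0.0163, -0.0325, 0.0113, 0.45], [0, 0, 0, -0.0329, -0.0653, 0.0225, 0.45], [0, 0, 0, -0.0329, -0.0653, 0.0225, 0.45], [0, 0, 0, -0.0329, -0.0653, 0.0225, 0.45]])

```text
time_s: 2.1
tool_pos: [590.4, -60.8, 230.1]
ee_rot: [-0.0, -0.025, 1.0, 0.0]
contact_force: [0.0, -0.2, 0.5]
grip_width: 38.7
grasp_force: 0.0
```

```bash
python3 - <<'E'
from h import *
c=cap('wrist'); s,p,R=now(); print(p)
im=c['img'][:,:,::-1].copy()
for z in(-50,0,50): 
    u=proj(c,handle(0)+B*z)[0]; print(u); cv2.circle(im,(int(u[0]),int(u[1])),4,(0,0,255),1)
cv2.imwrite('pics/w1.png',im); print(row(np.array([591.3,-63.3,137]),Rt(0)))
E
```

```text
[590.49508572 -60.25754741 230.33281303]
[318.62934347 272.69510925]
[318.54237766 211.8177373 ]
[318.444788   143.50351538]
[0.001, -0.0002, 0.0019, -0.0007, -0.0032, 0.0933]
```

View pics/w1.png

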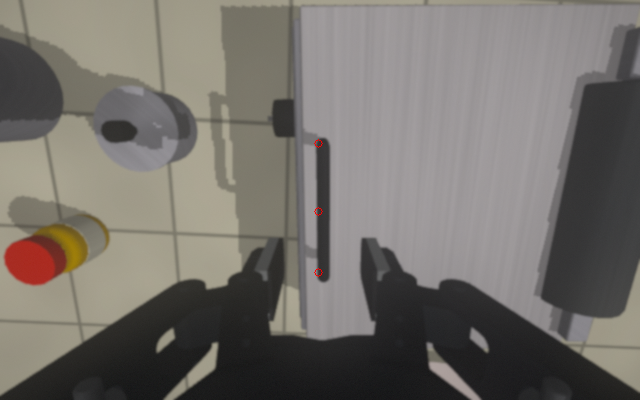

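The wrist view shows the bar at columns 317–329, rows 140–280. That is about 4 px right of my estimate, so it lies at y ≈ -60, centred between the fingers. I'll descend straight down.

In the tool's units: 0.093 m / 0.8 = 0.1163, 0.085 m / 0.8 = 0.1063.

>>> move_arm(series=[[0, 0, 0, 0, 0, 0.025, 0.45], [0, 0, 0, 0, 0, 0.0563, 0.45], [0, 0, 0, 0, 0, 0.0875, 0.45], [0, 0, 0, 0, 0, 0.1063, 0.45], [0, 0, 0, 0, 0, 0.1163, 0.45], [0, 0, 0, 0, 0, 0.1163, 0.45]], force=25)

```text
time_s: 2.9
tool_pos: [590.7, -61.3, 137.4]
ee_rot: [0.0, -0.025, 1.0, 0.0]
contact_force: [-0.7, -1.3, 1.5]
grip_width: 38.4
grasp_force: 0.0
```

>>> move_arm(series=[[0, 0, 0, 0, 0, 0, 0.3], [0, 0, 0, 0, 0, 0, 0.2], [0, 0, 0, 0, 0, 0, 0.1], [0, 0, 0, 0, 0, 0, 0], [0, 0, 0, 0, 0, 0, 0], [0, 0, 0, 0, 0, 0, 0]], force=25)

```text
time_s: 3.65
tool_pos: [591.1, -60.1, 138.0]
ee_rot: [0.0, -0.026, 1.0, 0.001]
contact_force: [-1.7, 5.6, 5.5]
grip_width: 8.8
grasp_force: 24.5
```

```bash
python3 - <<'E'
from h import *
s,p,R=now(); print(p,s['contact_force'],s['grip_width'],s['grasp_force'],s['joints'])
E
```

```text
[591.0949661  -60.11498269 138.01366531] [-1.73490446  5.61357026  5.52710496] 8.781881927431575 24.507173895835876 [-0.39869115  0.30565858  0.54179212  1.74767    -0.17440918  1.13525593
  1.81869411]
```

In the tool's units: -0.003 m / 0.8 = -0.0038, -0.002 m / 0.8 = -0.0025.

>>> move_arm(series=[[0, 0, 0, 0, 0.0025, -0.0025, 0], [0, 0, 0, 0, 0.0038, -0.0038, 0], [0, 0, 0, 0, 0.0038, -0.0038, 0]], force=20)

```text
time_s: 4.03
tool_pos: [591.0, -59.6, 140.3]
ee_rot: [0.001, -0.025, 1.0, -0.001]
contact_force: [2.6, -0.1, -2.5]
grip_width: 9.2
grasp_force: 23.9
```

```bash
cat >> h.py <<'E'
HINGE=HINGE+np.array([0,3,0])
tau=lambda t:max(0,.45*(t-.6))
def arc(ths,t0):
    P0,R0=opn(t0,tau(t0))
    for t in ths:
        P,R=opn(t,tau(t)); print(round(t,3),np.round(np.r_[(R0.inv()*R).as_rotvec(),R0.inv().apply(P-P0)/1000],4).tolist())
E
python3 -c "
from h import *
arc(np.r_[.02,.05,np.arange(.1,.56,.05)],0.01)"
```

```text
0.02 [0.0, 0.0, 0.0, 0.0, 0.0004, -0.0024]
0.05 [0.0, 0.0, 0.0, 0.0, 0.0019, -0.0095]
0.1 [0.0, 0.0, 0.0, 0.0, 0.0049, -0.0212]
0.15 [0.0, 0.0, 0.0, 0.0, 0.0084, -0.0327]
0.2 [0.0, 0.0, 0.0, 0.0, 0.0125, -0.0441]
0.25 [0.0, 0.0, 0.0, 0.0, 0.0171, -0.0552]
0.3 [0.0, 0.0, 0.0, 0.0, 0.0223, -0.0661]
0.35 [0.0, 0.0, 0.0, 0.0, 0.0281, -0.0767]
0.4 [0.0, 0.0, 0.0, 0.0, 0.0343, -0.0871]
0.45 [0.0, 0.0, 0.0, 0.0, 0.0411, -0.0971]
0.5 [0.0, 0.0, 0.0, 0.0, 0.0484, -0.1067]
0.55 [0.0, 0.0, 0.0, 0.0, 0.0561, -0.116]
```

>>> move_arm(series=[[0, 0, 0, 0, 0.0005, -0.003, 0], [0, 0, 0, 0, 0.0025, -0.0119, 0], [0, 0, 0, 0, 0.0063, -0.0263, 0], [0, 0, 0, 0, 0.0105, -0.0409, 0], [0, 0, 0, 0, 0.0156, -0.055, 0], [0, 0, 0, 0, 0.0213, -0.0688, 0], [0, 0, 0, 0, 0.0279, -0.0825, 0], [0, 0, 0, 0, 0.035, -0.0959, 0], [0, 0, 0, 0, 0.0388, -0.1023, 0], [0, 0, 0, 0, 0.0429, -0.1088, 0], [0, 0, 0, 0, 0.0429, -0.1088, 0]])

```text
time_s: 5.4
tool_pos: [589.1, -25.9, 228.2]
ee_rot: [0.001, -0.025, 1.0, -0.001]
contact_force: [4.3, -4.6, 0.1]
grip_width: 8.6
grasp_force: 23.4
```

```bash
cat >> h.py <<'E'
def rep():
    s,p,R=now(); g=p-R.apply([0,0,2]); d=g-HINGE; F=s['contact_force']
    th=np.arctan2(d[2],-d@A)-.1706; r=np.hypot(d[2],d@A)
    rad=(-np.cos(th+.1706)*A+np.sin(th+.1706)*Z); tan=(np.sin(th+.1706)*A+np.cos(th+.1706)*Z)
    print('t',s['time_s'],'th',round(th,4),'r',round(r,1),'Frad',round(F@rad,2),'Ftan',round(F@tan,2),'Fb',round(F@B,2),'w',s['grip_width'],'tilt',round(np.arccos(-R.apply([0,0,1])[2]),3),'J',np.round(s['joints'],2))
E
python3 -c "
from h import *
rep(); rep()
arc([.45]+list(np.arange(.5,.91,.05)),.4)"
```

```text
t 5.4 th 0.4056 r 242.7 Frad 4.07 Ftan -2.56 Fb -4.04 w 8.56742900014407 tilt 0.002 J [-0.47  0.22  0.54  1.65 -0.11  1.3   1.71]
t 5.4 th 0.4056 r 242.7 Frad 4.07 Ftan -2.56 Fb -4.04 w 8.56742900014407 tilt 0.002 J [-0.47  0.22  0.54  1.65 -0.11  1.3   1.71]
0.45 [0.0, 0.0, 0.0, -0.0, 0.0068, -0.01]
0.5 [0.0, 0.0, 0.0, -0.0, 0.014, -0.0196]
0.55 [0.0, 0.0, 0.0, 0.0, 0.0218, -0.0289]
0.6 [0.0, 0.0, 0.0, 0.0, 0.03, -0.0378]
0.65 [0.0225, 0.0, -0.0, 0.0, 0.0385, -0.0462]
0.7 [0.045, -0.0, 0.0, 0.0, 0.0475, -0.0542]
0.75 [0.0675, 0.0, 0.0, 0.0, 0.0569, -0.0618]
0.8 [0.09, -0.0, 0.0, -0.0, 0.0667, -0.0689]
0.85 [0.1125, -0.0, 0.0, -0.0, 0.0767, -0.0754]
0.9 [0.135, -0.0, 0.0, 0.0, 0.0871, -0.0815]
```

In the tool's units: -0.0774 m / 0.8 = -0.0968, 0.075 m / 0.8 = 0.0938, 0.1125 rad / 1.0472 = 0.1074.

>>> move_arm(series=[[0, 0, 0, -0.0013, -0.0025, -0.0013, 0], [0, 0, 0, -0.0025, 0.0054, -0.014, 0], [0, 0, 0, -0.0025, 0.0144, -0.0263, 0], [0, 0, 0, -0.0025, 0.0244, -0.0379, 0], [0, 0, 0, -0.0025, 0.0348, -0.0491, 0], [0.0215, 0, 0, -0.0025, 0.0455, -0.0598, 0], [0.043, 0, 0, -0.0025, 0.0569, -0.07, 0], [0.0645, 0, 0, -0.0025, 0.0688, -0.0795, 0], [0.0859, 0, 0, -0.0025, 0.0813, -0.0885, 0], [0.0955, 0, 0, -0.0025, 0.0875, -0.0925, 0], [0.1074, 0, 0, -0.0025, 0.0938, -0.0968, 0], [0.1074, 0, 0, -0.0025, 0.0938, -0.0968, 0]])

```text
time_s: 6.9
tool_pos: [585.1, 51.0, 305.7]
ee_rot: [-0.001, -0.025, 0.998, -0.056]
contact_force: [-7.5, -3.2, 0.7]
grip_width: 8.9
grasp_force: 22.6
```

```bash
python3 -c "
from h import *
rep()
arc(list(np.arange(.9,1.41,.05)),.85)"
```

```text
t 6.9 th 0.8577 r 244.8 Frad 1.99 Ftan -2.05 Fb 7.63 w 8.891815535640372 tilt 0.113 J [-0.62  0.18  0.49  1.54  0.03  1.46  1.48]
0.9 [0.0225, 0.0, -0.0, 0.0, 0.0097, -0.0072]
0.95 [0.045, 0.0, -0.0, 0.0, 0.0197, -0.0139]
1.0 [0.0675, 0.0, 0.0, 0.0, 0.03, -0.0201]
1.05 [0.09, -0.0, -0.0, 0.0, 0.0406, -0.0257]
1.1 [0.1125, -0.0, 0.0, 0.0, 0.0515, -0.0309]
1.15 [0.135, 0.0, -0.0, 0.0, 0.0626, -0.0354]
1.2 [0.1575, 0.0, -0.0, -0.0, 0.074, -0.0394]
1.25 [0.18, 0.0, -0.0, 0.0, 0.0855, -0.0429]
1.3 [0.2025, 0.0, -0.0, 0.0, 0.0972, -0.0457]
1.35 [0.225, 0.0, 0.0, -0.0, 0.109, -0.048]
1.4 [0.2475, 0.0, -0.0, 0.0, 0.1209, -0.0496]
```

In the tool's units: 0.051 m / 0.8 = 0.0638, -0.001 m / 0.8 = -0.0013, 0.1125 rad / 1.0472 = 0.1074.

>>> move_arm(series=[[0, 0, 0, 0.0015, -0.0006, -0.0013, 0], [0.0215, 0, 0, 0.0015, 0.0115, -0.0103, 0], [0.043, 0, 0, 0.0015, 0.024, -0.0186, 0], [0.0645, 0, 0, 0.0015, 0.0369, -0.0264, 0], [0.0859, 0, 0, 0.0015, 0.05, -0.0334, 0], [0.1074, 0, 0, 0.0015, 0.0638, -0.04, 0], [0.1074, 0, 0, 0.0015, 0.0638, -0.04, 0]])

```text
time_s: 7.78
tool_pos: [581.9, 107.8, 332.0]
ee_rot: [0.002, -0.027, 0.993, -0.112]
contact_force: [-6.9, -2.1, -1.1]
grip_width: 9.2
grasp_force: 22.1
```

```bash
python3 -c "
from h import *
rep()
arc(list(np.arange(1.15,1.61,.05)),1.1)"
```

```text
t 7.775 th 1.1147 r 245.9 Frad -0.55 Ftan -2.04 Fb 6.99 w 9.187424907458247 tilt 0.225 J [-0.72  0.21  0.44  1.46  0.13  1.54  1.33]
1.15 [0.0225, 0.0, -0.0, -0.0, 0.0105, -0.0058]
1.2 [0.045, 0.0, -0.0, -0.0, 0.0214, -0.011]
1.25 [0.0675, 0.0, -0.0, -0.0, 0.0325, -0.0158]
1.3 [0.09, -0.0, 0.0, -0.0, 0.0437, -0.0199]
1.35 [0.1125, 0.0, -0.0, -0.0, 0.0552, -0.0235]
1.4 [0.135, 0.0, -0.0, -0.0, 0.0669, -0.0265]
1.45 [0.1575, -0.0, 0.0, -0.0, 0.0787, -0.0289]
1.5 [0.18, 0.0, -0.0, -0.0, 0.0906, -0.0307]
1.55 [0.2025, 0.0, -0.0, -0.0, 0.1025, -0.0319]
1.6 [0.225, 0.0, -0.0, -0.0, 0.1146, -0.0325]
```

In the tool's units: 0.0552 m / 0.8 = 0.069, 0.0437 m / 0.8 = 0.0546, 0.1125 rad / 1.0472 = 0.1074.

>>> move_arm(series=[[0, 0, 0, 0.0019, 0, 0, 0], [0.0215, 0, 0, 0.0031, 0.0131, -0.0073, 0], [0.043, 0, 0, 0.0038, 0.0268, -0.0138, 0], [0.0645, 0, 0, 0.0038, 0.0406, -0.0198, 0], [0.0859, 0, 0, 0.0038, 0.0546, -0.025, 0], [0.1074, 0, 0, 0.0038, 0.069, -0.0294, 0], [0.1074, 0, 0, 0.0038, 0.069, -0.0294, 0]])

```text
time_s: 8.65
tool_pos: [578.4, 166.5, 342.7]
ee_rot: [0.007, -0.026, 0.985, -0.168]
contact_force: [5.3, -0.5, 0.7]
grip_width: 9.0
grasp_force: 22.0
```

```bash
python3 -c "
from h import *
rep()
arc(list(np.arange(1.4,1.8,.05)),1.35)"
```

```text
t 8.65 th 1.3587 r 246.8 Frad 0.72 Ftan -0.7 Fb -5.26 w 9.008335841915518 tilt 0.338 J [-0.82  0.28  0.41  1.38  0.21  1.62  1.2 ]
1.4 [0.0225, -0.0, -0.0, 0.0, 0.0112, -0.0043]
1.45 [0.045, -0.0, 0.0, 0.0, 0.0227, -0.008]
1.5 [0.0675, -0.0, -0.0, 0.0, 0.0343, -0.0111]
1.55 [0.09, -0.0, 0.0, 0.0, 0.0461, -0.0137]
1.6 [0.1125, -0.0, -0.0, 0.0, 0.0579, -0.0157]
1.65 [0.135, -0.0, 0.0, 0.0, 0.0699, -0.017]
1.7 [0.1575, -0.0, 0.0, 0.0, 0.0819, -0.0178]
1.75 [0.18, 0.0, -0.0, 0.0, 0.0939, -0.0179]
1.8 [0.2025, -0.0, 0.0, 0.0, 0.1059, -0.0175]
```

In the tool's units: 0.058 m / 0.8 = 0.0725, 0.0343 m / 0.8 = 0.0429, 0.1125 rad / 1.0472 = 0.1074.

>>> move_arm(series=[[0, 0, 0, -0.001, 0, 0, 0], [0.0215, 0, 0, -0.001, 0.014, -0.0056, 0], [0.043, 0, 0, -0.001, 0.0284, -0.0104, 0], [0.0645, 0, 0, -0.001, 0.0429, -0.0144, 0], [0.0859, 0, 0, -0.001, 0.0575, -0.0178, 0], [0.1074, 0, 0, -0.001, 0.0725, -0.0204, 0], [0.1074, 0, 0, -0.001, 0.0725, -0.0204, 0]])

```text
time_s: 9.52
tool_pos: [574.9, 227.1, 337.5]
ee_rot: [0.007, -0.026, 0.974, -0.223]
contact_force: [4.2, 0.9, 4.8]
grip_width: 9.0
grasp_force: 22.6
```

```bash
python3 -c "
from h import *
rep()
arc(list(np.arange(1.62,1.9,.02)),1.6)"
```

```text
t 9.525 th 1.6075 r 246.6 Frad 4.85 Ftan -0.35 Fb -4.26 w 8.970484994164307 tilt 0.45 J [-0.9   0.38  0.38  1.29  0.26  1.7   1.1 ]
1.62 [0.009, -0.0, 0.0, -0.0, 0.0047, -0.0011]
1.64 [0.018, 0.0, 0.0, 0.0, 0.0094, -0.0022]
1.66 [0.027, 0.0, 0.0, 0.0, 0.0141, -0.0032]
1.68 [0.036, 0.0, -0.0, -0.0, 0.0188, -0.004]
1.7 [0.045, -0.0, 0.0, 0.0, 0.0236, -0.0048]
1.72 [0.054, 0.0, 0.0, -0.0, 0.0283, -0.0055]
1.74 [0.063, -0.0, 0.0, -0.0, 0.0331, -0.0061]
1.76 [0.072, 0.0, -0.0, -0.0, 0.0379, -0.0065]
1.78 [0.081, 0.0, 0.0, 0.0, 0.0427, -0.0069]
1.8 [0.09, 0.0, 0.0, 0.0, 0.0475, -0.0072]
1.82 [0.099, 0.0, 0.0, 0.0, 0.0523, -0.0074]
1.84 [0.108, 0.0, 0.0, -0.0, 0.0571, -0.0075]
1.86 [0.117, 0.0, 0.0, 0.0, 0.0619, -0.0075]
1.88 [0.126, 0.0, 0.0, -0.0, 0.0667, -0.0074]
```

In the tool's units: 0.0236 m / 0.8 = 0.0295, -0.0006 m / 0.8 = -0.0008, 0.045 rad / 1.0472 = 0.043.

>>> move_arm(series=[[0, 0, 0, -0.0008, 0, -0.001, 0], [0.0086, 0, 0, -0.0008, 0.0059, -0.0028, 0], [0.0172, 0, 0, -0.0008, 0.0118, -0.0041, 0], [0.0258, 0, 0, -0.0008, 0.0176, -0.0054, 0], [0.0344, 0, 0, -0.0008, 0.0235, -0.0064, 0], [0.043, 0, 0, -0.0008, 0.0295, -0.0075, 0], [0.043, 0, 0, -0.0008, 0.0295, -0.0075, 0]])

```text
time_s: 10.4
tool_pos: [573.9, 248.5, 332.1]
ee_rot: [0.006, -0.025, 0.969, -0.245]
contact_force: [-0.6, 0.0, 1.2]
grip_width: 9.3
grasp_force: 22.3
```

```bash
python3 -c "
from h import *
rep()
arc(list(np.arange(1.71,1.8,.01)),1.7)"
```

```text
t 10.4 th 1.6972 r 246.6 Frad 1.16 Ftan -0.31 Fb 0.64 w 9.26690170140767 tilt 0.495 J [-0.93  0.43  0.38  1.26  0.28  1.73  1.07]
1.71 [0.0045, 0.0, 0.0, -0.0, 0.0024, -0.0005]
1.72 [0.009, 0.0, -0.0, -0.0, 0.0047, -0.0009]
1.73 [0.0135, 0.0, 0.0, -0.0, 0.0071, -0.0013]
1.74 [0.018, 0.0, 0.0, -0.0, 0.0095, -0.0017]
1.75 [0.0225, 0.0, -0.0, -0.0, 0.0119, -0.002]
1.76 [0.027, 0.0, -0.0, -0.0, 0.0142, -0.0024]
1.77 [0.0315, 0.0, -0.0, -0.0, 0.0166, -0.0027]
1.78 [0.036, 0.0, -0.0, -0.0, 0.019, -0.003]
1.79 [0.0405, -0.0, 0.0, -0.0, 0.0214, -0.0033]
1.8 [0.045, 0.0, 0.0, 0.0, 0.0238, -0.0035]
```

In the tool's units: 0.0119 m / 0.8 = 0.0149, 0.0095 m / 0.8 = 0.0119, 0.0225 rad / 1.0472 = 0.0215.

>>> move_arm(series=[[0.0086, 0, 0, 0, 0.0059, -0.0013, 0], [0.0129, 0, 0, 0, 0.0089, -0.0018, 0], [0.0172, 0, 0, 0, 0.0119, -0.0023, 0], [0.0215, 0, 0, 0, 0.0149, -0.0028, 0], [0.0215, 0, 0, 0, 0.0149, -0.0028, 0], [0.0215, 0, 0, 0, 0.0149, -0.0028, 0]])

```text
time_s: 11.15
tool_pos: [573.3, 259.0, 328.7]
ee_rot: [0.006, -0.024, 0.966, -0.256]
contact_force: [-5.0, -0.9, -1.4]
grip_width: 9.1
grasp_force: 22.1
```

```bash
python3 -c "
from h import *
rep()
for a in (1.75,1.85,1.95,2.05,2.15): arc([a+.0125,a+.025],a)"
```

```text
t 11.15 th 1.7421 r 246.7 Frad -1.57 Ftan -0.1 Fb 5.08 w 9.061296197125156 tilt 0.517 J [-0.94  0.45  0.38  1.24  0.29  1.75  1.06]
1.762 [0.0056, -0.0, 0.0, -0.0, 0.003, -0.0005]
1.775 [0.0112, 0.0, 0.0, -0.0, 0.0059, -0.0009]
1.863 [0.0056, 0.0, -0.0, -0.0, 0.003, -0.0003]
1.875 [0.0112, -0.0, -0.0, 0.0, 0.006, -0.0006]
1.962 [0.0056, 0.0, -0.0, -0.0, 0.003, -0.0002]
1.975 [0.0112, 0.0, 0.0, -0.0, 0.006, -0.0003]
2.062 [0.0056, -0.0, 0.0, 0.0, 0.003, 0.0]
2.075 [0.0112, -0.0, -0.0, -0.0, 0.006, 0.0001]
2.163 [0.0056, -0.0, 0.0, -0.0, 0.003, 0.0002]
2.175 [0.0113, -0.0, 0.0, -0.0, 0.006, 0.0004]
```

In the tool's units: 0.006 m / 0.8 = 0.0075, 0.0006 m / 0.8 = 0.0008, 0.0112 rad / 1.0472 = 0.0107.

>>> move_arm(series=[[0.0038, 0, 0, 0.0008, 0.0025, -0.0004, 0], [0.0076, 0, 0, 0.0008, 0.005, -0.0006, 0], [0.0107, 0, 0, 0.0008, 0.0075, -0.0009, 0], [0.0107, 0, 0, 0.0008, 0.0075, -0.0009, 0]])

```text
time_s: 11.65
tool_pos: [573.0, 265.1, 326.6]
ee_rot: [0.007, -0.025, 0.965, -0.261]
contact_force: [-2.9, -0.5, -0.4]
grip_width: 8.8
grasp_force: 22.1
```

```bash
python3 -c "
from h import *
rep()"
```

```text
t 11.65 th 1.7684 r 246.9 Frad -0.46 Ftan -0.18 Fb 2.88 w 8.830815344263733 tilt 0.528 J [-0.95  0.46  0.37  1.23  0.29  1.75  1.05]
```

In the tool's units: 0.006 m / 0.8 = 0.0075, 0.004 m / 0.8 = 0.005, 0.0112 rad / 1.0472 = 0.0107.

>>> move_arm(series=[[0.0038, 0, 0, 0.0004, 0.0025, -0.0003, 0], [0.0076, 0, 0, 0.0004, 0.005, -0.0005, 0], [0.0107, 0, 0, 0.0004, 0.0075, -0.0008, 0], [0.0107, 0, 0, 0.0004, 0.0075, -0.0008, 0]])

```text
time_s: 12.15
tool_pos: [572.6, 270.6, 324.2]
ee_rot: [0.007, -0.025, 0.964, -0.266]
contact_force: [-0.2, 1.3, 2.0]
grip_width: 8.9
grasp_force: 22.4
```

In the tool's units: 0.006 m / 0.8 = 0.0075, 0.004 m / 0.8 = 0.005, 0.0112 rad / 1.0472 = 0.0107.

>>> move_arm(series=[[0.0038, 0, 0, 0.0003, 0.0025, -0.0005, 0], [0.0076, 0, 0, 0.0003, 0.005, -0.0008, 0], [0.0107, 0, 0, 0.0003, 0.0075, -0.001, 0], [0.0107, 0, 0, 0.0003, 0.0075, -0.001, 0]])

```text
time_s: 12.65
tool_pos: [572.3, 276.0, 321.9]
ee_rot: [0.008, -0.024, 0.962, -0.272]
contact_force: [2.9, 2.0, 3.7]
grip_width: 9.2
grasp_force: 22.5
```

In the tool's units: 0.006 m / 0.8 = 0.0075, -0.0002 m / 0.8 = -0.0003, 0.008 rad / 1.0472 = 0.0076.

>>> move_arm(series=[[0.0038, 0, 0, -0.0003, 0.0025, -0.0008, 0], [0.0076, 0, 0, -0.0003, 0.005, -0.0011, 0], [0.0107, 0, 0, -0.0003, 0.0075, -0.0015, 0], [0.0107, 0, 0, -0.0003, 0.0075, -0.0015, 0]])

```text
time_s: 13.15
tool_pos: [572.0, 281.6, 319.3]
ee_rot: [0.007, -0.024, 0.96, -0.277]
contact_force: [3.5, 1.4, 1.0]
grip_width: 8.7
grasp_force: 22.4
```

```bash
python3 -c "
from h import *
rep()"
```

```text
t 13.15 th 1.8421 r 246.7 Frad 1.41 Ftan 0.65 Fb -3.53 w 8.748836576907689 tilt 0.562 J [-0.97  0.5   0.37  1.2   0.3   1.77  1.03]
```

In the tool's units: 0.006 m / 0.8 = 0.0075, 0.004 m / 0.8 = 0.005, 0.0112 rad / 1.0472 = 0.0107.

>>> move_arm(series=[[0.0038, 0, 0, -0.0004, 0.0025, -0.0004, 0], [0.0076, 0, 0, -0.0004, 0.005, -0.0006, 0], [0.0107, 0, 0, -0.0004, 0.0075, -0.0009, 0], [0.0107, 0, 0, -0.0004, 0.0075, -0.0009, 0]])

```text
time_s: 13.65
tool_pos: [571.6, 287.1, 316.7]
ee_rot: [0.007, -0.024, 0.959, -0.283]
contact_force: [2.4, -0.4, 1.0]
grip_width: 9.2
grasp_force: 22.3
```

In the tool's units: 0.003 m / 0.8 = 0.0038, 0.0015 m / 0.8 = 0.0019, 0.006 rad / 1.0472 = 0.0057.

>>> move_arm(series=[[0.0029, 0, 0, -0.0004, 0.0019, -0.0003, 0], [0.0057, 0, 0, -0.0004, 0.0038, -0.0005, 0], [0.0057, 0, 0, -0.0004, 0.0038, -0.0005, 0], [0.0057, 0, 0, -0.0004, 0.0038, -0.0005, 0]])

```text
time_s: 14.15
tool_pos: [571.6, 289.5, 315.4]
ee_rot: [0.007, -0.024, 0.958, -0.286]
contact_force: [0.1, -0.1, -0.5]
grip_width: 8.7
grasp_force: 22.2
```

```bash
python3 -c "
from h import *
rep()"
```

```text
t 14.15 th 1.8777 r 246.7 Frad -0.52 Ftan 0.17 Fb -0.08 w 8.677211889209683 tilt 0.58 J [-0.97  0.52  0.37  1.19  0.3   1.78  1.02]
```

Not clear yet, so I'll continue.

In the tool's units: 0.0045 m / 0.8 = 0.0056, 0.004 m / 0.8 = 0.005, 0.008 rad / 1.0472 = 0.0076.

>>> move_arm(series=[[0.0038, 0, 0, 0, 0.0025, -0.0001, 0], [0.0076, 0, 0, 0, 0.005, -0.0003, 0], [0.0076, 0, 0, 0, 0.0056, -0.0004, 0], [0.0076, 0, 0, 0, 0.0056, -0.0004, 0]])

```text
time_s: 14.65
tool_pos: [571.4, 293.7, 313.3]
ee_rot: [0.007, -0.024, 0.957, -0.289]
contact_force: [-2.1, 0.8, -0.5]
grip_width: 9.0
grasp_force: 22.2
```

```bash
python3 -c "
from h import *
rep()"
```

```text
t 14.65 th 1.8969 r 246.8 Frad -0.05 Ftan 1.04 Fb 2.1 w 8.995674839101465 tilt 0.587 J [-0.98  0.53  0.37  1.18  0.31  1.79  1.01]
```

In the tool's units: 0.006 m / 0.8 = 0.0075, 0.004 m / 0.8 = 0.005, 0.0112 rad / 1.0472 = 0.0107.

>>> move_arm(series=[[0.0038, 0, 0, 0.0003, 0.0025, -0.0001, 0], [0.0076, 0, 0, 0.0003, 0.005, -0.0004, 0], [0.0107, 0, 0, 0.0003, 0.0075, -0.0005, 0], [0.0107, 0, 0, 0.0003, 0.0075, -0.0005, 0]])

```text
time_s: 15.15
tool_pos: [571.1, 299.0, 310.4]
ee_rot: [0.007, -0.024, 0.955, -0.295]
contact_force: [-2.6, -0.4, 0.9]
grip_width: 8.8
grasp_force: 22.3
```

```bash
python3 -c "
from h import *
rep()"
```

```text
t 15.15 th 1.9216 r 246.8 Frad 0.61 Ftan -0.64 Fb 2.66 w 8.762272184703285 tilt 0.599 J [-0.99  0.55  0.37  1.17  0.31  1.79  1.01]
```

In the tool's units: 0.0055 m / 0.8 = 0.0069, 0.004 m / 0.8 = 0.005, 0.0112 rad / 1.0472 = 0.0107.

>>> move_arm(series=[[0.0038, 0, 0, 0.0004, 0.0025, -0.0004, 0], [0.0076, 0, 0, 0.0004, 0.005, -0.0005, 0], [0.0107, 0, 0, 0.0004, 0.0069, -0.0006, 0], [0.0107, 0, 0, 0.0004, 0.0069, -0.0006, 0]])

```text
time_s: 15.65
tool_pos: [570.9, 303.1, 308.1]
ee_rot: [0.008, -0.024, 0.953, -0.3]
contact_force: [-2.3, -1.4, 2.1]
grip_width: 9.2
grasp_force: 22.3
```

```bash
python3 -c "
from h import *
rep()"
```

```text
t 15.65 th 1.9408 r 246.9 Frad 1.16 Ftan -2.2 Fb 2.36 w 9.24198551476529 tilt 0.611 J [-0.99  0.56  0.37  1.16  0.31  1.8   1.  ]
```

In the tool's units: 0.002 m / 0.8 = 0.0025, 0.001 m / 0.8 = 0.0013, 0.004 rad / 1.0472 = 0.0038.

>>> move_arm(series=[[0.0019, 0, 0, 0.0003, 0.0013, -0.0003, 0], [0.0038, 0, 0, 0.0003, 0.0025, -0.0004, 0], [0.0038, 0, 0, 0.0003, 0.0025, -0.0004, 0], [0.0038, 0, 0, 0.0003, 0.0025, -0.0004, 0]])

```text
time_s: 16.15
tool_pos: [570.8, 304.7, 307.1]
ee_rot: [0.008, -0.024, 0.953, -0.302]
contact_force: [-1.6, -3.7, 1.9]
grip_width: 8.7
grasp_force: 22.2
```

```bash
python3 -c "
from h import *
rep()"
```

```text
t 16.15 th 1.9483 r 247.0 Frad -0.26 Ftan -4.11 Fb 1.82 w 8.700937453598048 tilt 0.614 J [-0.99  0.56  0.37  1.16  0.31  1.8   1.  ]
```

In the tool's units: -0.003 m / 0.8 = -0.0038, -0.002 m / 0.8 = -0.0025, -0.006 rad / 1.0472 = -0.0057.

>>> move_arm(series=[[-0.0019, 0, 0, 0, -0.0013, 0.0001, 0], [-0.0038, 0, 0, 0, -0.0025, 0.0003, 0], [-0.0057, 0, 0, 0, -0.0038, 0.0004, 0], [-0.0057, 0, 0, 0, -0.0038, 0.0004, 0]])

```text
time_s: 16.65
tool_pos: [570.8, 302.7, 308.3]
ee_rot: [0.008, -0.024, 0.954, -0.299]
contact_force: [1.6, -2.5, 0.6]
grip_width: 9.3
grasp_force: 22.2
```

```bash
python3 -c "
from h import *
rep()"
```

```text
t 16.65 th 1.9388 r 246.9 Frad -0.79 Ftan -2.49 Fb -1.48 w 9.324268250173166 tilt 0.607 J [-0.99  0.56  0.37  1.16  0.31  1.8   1.  ]
```

In the tool's units: -0.002 m / 0.8 = -0.0025, -0.001 m / 0.8 = -0.0013, -0.004 rad / 1.0472 = -0.0038.

>>> move_arm(series=[[-0.0019, 0, 0, 0, -0.0013, 0.0001, 0], [-0.0038, 0, 0, 0, -0.0025, 0.0003, 0], [-0.0038, 0, 0, 0, -0.0025, 0.0003, 0], [-0.0038, 0, 0, 0, -0.0025, 0.0003, 0.05], [-0.0038, 0, 0, 0, -0.0025, 0.0003, 0.12], [-0.0038, 0, 0, 0, -0.0025, 0.0003, 0.2], [-0.0038, 0, 0, 0, -0.0025, 0.0003, 0.28], [-0.0038, 0, 0, 0, -0.0025, 0.0003, 0.28], [-0.0038, 0, 0, 0, -0.0025, 0.0003, 0.28]])

```text
time_s: 17.77
tool_pos: [570.6, 300.9, 309.4]
ee_rot: [0.007, -0.024, 0.954, -0.297]
contact_force: [-0.3, -0.2, -0.3]
grip_width: 23.9
grasp_force: 0.0
```

```bash
python3 - <<'E'
from h import *
rep()
c=cap('side'); im=c['img'][60:280,200:520,::-1]
cv2.imwrite('pics/s2.png',cv2.resize(im,None,fx=2.4,fy=2.4,interpolation=cv2.INTER_CUBIC))
E
```

```text
t 17.775 th 1.9304 r 246.9 Frad -0.37 Ftan -0.03 Fb 0.35 w 23.864072786004137 tilt 0.604 J [-0.99  0.55  0.37  1.17  0.31  1.8   1.  ]
```

View pics/s2.png

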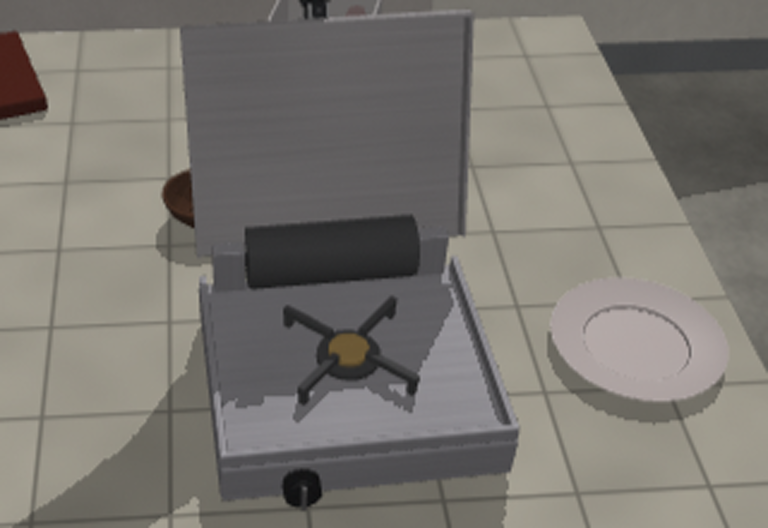

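The side view shows the cover leaning open by itself with no contact force, and the pan support centred at about crop (348,350). I'll retreat along the tool axis.

```bash
python3 - <<'E'
from h import *
s,p,R=now()
print(row(p-R.apply([0,0,120]),R)); print(row(np.array([565,355,450]),Rt(0)))
E
```

```text
[0.0, 0.0, 0.0, -0.0, 0.0, -0.12]
[-0.6038, 0.0001, 0.0003, 0.0029, -0.0351, -0.1466]
```

In the tool's units: -0.1466 m / 0.8 = -0.1833, -0.12 m / 0.8 = -0.15, -0.12 rad / 1.0472 = -0.1146.

>>> move_arm(series=[[0, 0, 0, 0, 0, -0.0125, 0.28], [0, 0, 0, 0, 0, -0.0375, 0.28], [0, 0, 0, 0, 0, -0.075, 0.28], [0, 0, 0, 0, 0, -0.1125, 0.28], [0, 0, 0, 0, 0, -0.15, 0.28], [-0.1146, 0, 0, 0, -0.0088, -0.1575, 0.4], [-0.2292, 0, 0, 0, -0.0175, -0.1625, 0.6], [-0.3438, 0, 0, 0.0013, -0.0263, -0.1688, 0.6], [-0.4584, 0, 0, 0.0025, -0.035, -0.175, 0.6], [-0.5768, 0, 0, 0.0038, -0.0438, -0.1833, 0.6], [-0.5768, 0, 0, 0.0038, -0.0438, -0.1833, 0.6]])

```text
time_s: 19.2
tool_pos: [566.1, 351.7, 453.4]
ee_rot: [0.002, -0.023, 1.0, 0.001]
contact_force: [0.1, -0.6, -0.5]
grip_width: 51.1
grasp_force: 0.0
```

```bash
python3 - <<'E'
from h import *
rep(); s,p,R=now(); print(p)
print(row(np.array([512,-395,440]),Rt(0)))
c=cap('side'); np.savez('c_side2',**c)
E
```

```text
t 19.2 th 1.8547 r 397.8 Frad -0.73 Ftan -0.33 Fb -0.09 w 51.08253328895778 tilt 0.005 J [-0.82  0.36  0.34  1.01 -0.12  1.78  1.09]
[566.0938035  351.65038238 453.44301483]
[0.0013, 0.0045, -0.0044, 0.088, -0.7434, 0.0121]
```

In the tool's units: -0.61 m / 0.8 = -0.7625, -0.555 m / 0.8 = -0.6938.

>>> move_arm(series=[[0, 0, 0, 0.0025, -0.025, 0, 0.6], [0, 0, 0, 0.0088, -0.075, 0, 0.6], [0, 0, 0, 0.0163, -0.1438, 0, 0.6], [0, 0, 0, 0.025, -0.2125, 0, 0.6], [0, 0, 0, 0.0338, -0.2813, 0, 0.6], [0, 0, 0, 0.0413, -0.35, 0, 0.6], [0, 0, 0, 0.05, -0.4188, 0, 0.6], [0, 0, 0, 0.0575, -0.4875, 0, 0.6], [0, 0, 0, 0.0663, -0.5563, 0, 0.6], [0, 0, 0, 0.0738, -0.625, 0, 0.6], [0, 0, 0, 0.0825, -0.6938, 0.0063, 0.6], [0, 0, 0, 0.09, -0.7625, 0.0125, 0.6]])

```text
time_s: 20.75
tool_pos: [523.2, -259.0, 439.0]
ee_rot: [-0.001, -0.026, 1.0, -0.0]
contact_force: [0.5, 0.7, 0.3]
grip_width: 51.5
grasp_force: 0.0
```

```bash
python3 - <<'E'
from h import *
s,p,R=now(); print(p)
print(row(np.array([512,-398,240]),Rt(0)))
E
```

```text
[ 523.19876028 -258.96989493  439.00761804]
[-0.0003, -0.0022, 0.0025, 0.018, -0.1382, 0.1991]
```

In the tool's units: 0.199 m / 0.8 = 0.2488, 0.018 m / 0.8 = 0.0225, -0.002 rad / 1.0472 = -0.0019.

>>> move_arm(series=[[0, 0, 0, 0.0063, -0.0625, 0, 0.6], [0, 0, 0, 0.015, -0.125, 0.025, 0.6], [0, 0, 0, 0.0213, -0.1625, 0.075, 0.6], [0, -0.0019, 0.0019, 0.0225, -0.1725, 0.1375, 0.6], [0, -0.0019, 0.0019, 0.0225, -0.1725, 0.2, 0.6], [0, -0.0019, 0.0019, 0.0225, -0.1725, 0.2488, 0.6], [0, -0.0019, 0.0019, 0.0225, -0.1725, 0.2488, 0.6], [0, -0.0019, 0.0019, 0.0225, -0.1725, 0.2488, 0.6]])

```text
time_s: 21.75
tool_pos: [513.2, -396.8, 242.2]
ee_rot: [0.001, -0.025, 1.0, -0.001]
contact_force: [0.1, -0.8, 0.8]
grip_width: 51.1
grasp_force: 0.0
```

```bash
python3 - <<'E'
from h import *
s,p,R=now(); print(p,s['contact_force'])
c=cap('wrist'); t=cap('top')
im=c['img'][:,:,::-1].copy()
for z in(125,100):
    u=proj(c,[512,-400.1,z])[0]; print(u); cv2.circle(im,(int(round(u[0])),int(round(u[1]))),3,(0,0,255),1)
np.savez('c_top2',**t)
tt=t['img'][110:250,240:380,::-1].copy()
tt=cv2.resize(tt,None,fx=3,fy=3,interpolation=cv2.INTER_CUBIC)
o=np.zeros((420,1060,3),np.uint8); o[:400,:640]=im; o[:,640:]=tt
cv2.imwrite('pics/w2.png',cv2.resize(o,(795,315),interpolation=cv2.INTER_AREA))
print(proj(t,HOB+[0,0,85]))
E
```

```text
[ 513.162094   -396.81026857  242.16601951] [ 0.08361345 -0.75464929  0.77186735]
[318.24483578 199.62533556]
[318.57886524 192.44354957]
[[316.58652543 180.39545118]]
```

View pics/w2.png

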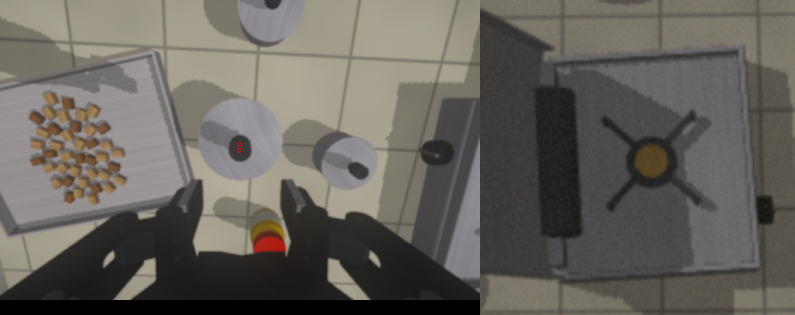

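The wrist view shows the knob at about (320,197) in the full image, within 1 mm of my estimate. The top inset shows the pan support's arms centred near (316,182). I'll refine the hob position using the brown cap and the handle arc.

```bash
python3 - <<'E'
from h import *
from scipy.optimize import least_squares
D=np.array([(-59.6,140.3,0),(-25.9,228.2,.002),(51.0,305.7,.113),(107.8,332,.225),(166.5,342.7,.338),(227.1,337.5,.45),(248.5,332.1,.495),(276,321.9,.545),(302.7,308.3,.607)])
def f(q):
    y=D[:,0]+q[2]*np.sin(D[:,2]); z=D[:,1]+q[2]*np.cos(D[:,2])
    return np.hypot(y-q[0],z-q[1])-241.5
r=least_squares(f,[177,98,2]); print('hinge y,z,d',r.x,'hob y',r.x[0]-130*.9988,np.round(r.fun,1))
uv={}
for n in('top2','side2'):
    c=np.load(f'c_{n}.npz'); h=cv2.cvtColor(c['img'],cv2.COLOR_RGB2HSV)
    m=cv2.inRange(h,(8,90,40),(25,255,255)); u=proj(c,HOB+[0,0,80])[0]
    k=np.zeros_like(m); cv2.circle(k,(int(u[0]),int(u[1])),14,255,-1); M=cv2.moments(m&k,True)
    uv[n]=(c,np.array([M['m10']/M['m00'],M['m01']/M['m00']])); print(n,M['m00'],uv[n][1],u)
g=lambda p:np.r_[tuple(proj(c,p)[0]-u for c,u in uv.values())]
q=least_squares(g,[586,45,80]); print('cap',q.x,np.round(q.fun,2))
print(row(np.array([512,-399,114]),Rt(0)))
E
```

```text
hinge y,z,d [179.01628295 103.04822164   2.06389852] hob y 49.172282946215205 [ 0.3 -0.3 -0.2  0.1  0.4 -0.2 -0.1 -0.1  0.2]
top2 180.0 [315.79444444 181.12777778] [316.62763531 180.69718061]
side2 174.0 [345.06321839 205.05172414] [344.93029214 203.3495732 ]
cap [586.72071507  47.29413712  70.88846487] [-0.   -0.15 -0.13  0.02]
[-0.0022, 0.0043, -0.0011, 0.002, -0.0013, 0.1291]
```

In the tool's units: 0.131 m / 0.8 = 0.1638, 0.126 m / 0.8 = 0.1575, 0.004 rad / 1.0472 = 0.0038.

>>> move_arm(series=[[-0.0019, 0.0038, 0, 0.0025, -0.0025, 0.0375, 0.6], [-0.0019, 0.0038, 0, 0.0025, -0.0025, 0.0813, 0.6], [-0.0019, 0.0038, 0, 0.0025, -0.0025, 0.1188, 0.6], [-0.0019, 0.0038, 0, 0.0025, -0.0025, 0.1438, 0.6], [-0.0019, 0.0038, 0, 0.0025, -0.0025, 0.1575, 0.6], [-0.0019, 0.0038, 0, 0.0025, -0.0025, 0.1638, 0.6], [-0.0019, 0.0038, 0, 0.0025, -0.0025, 0.1638, 0.6], [-0.0019, 0.0038, 0, 0.0025, -0.0025, 0.1638, 0.5]], force=40)

```text
time_s: 22.85
tool_pos: [511.4, -399.0, 110.8]
ee_rot: [-0.0, -0.024, 1.0, 0.001]
contact_force: [-1.2, 0.1, -0.2]
grip_width: 42.5
grasp_force: 0.0
```

>>> move_arm(series=[[0, 0, 0, 0, 0, 0, 0.4], [0, 0, 0, 0, 0, 0, 0.32], [0, 0, 0, 0, 0, 0, 0.25], [0, 0, 0, 0, 0, 0, 0.15], [0, 0, 0, 0, 0, 0, 0.1], [0, 0, 0, 0, 0, 0, 0.1]], force=40)

```text
time_s: 23.6
tool_pos: [511.1, -398.9, 110.2]
ee_rot: [-0.001, -0.024, 1.0, 0.001]
contact_force: [-0.1, -0.9, 2.8]
grip_width: 24.6
grasp_force: 39.4
```

```bash
python3 - <<'E'
from h import *
s,p,R=now(); print(p,s['contact_force'],s['grip_width'],R.as_rotvec())
E
```

```text
[ 511.13415966 -398.9238901   110.22362266] [-0.07854911 -0.88739338  2.82991913] 24.574152396622445 [ 7.55495444e-02 -3.13924599e+00 -2.43460412e-03]
```

In the tool's units: -0.15 m / 0.8 = -0.1875, -0.145 m / 0.8 = -0.1813.

>>> move_arm(series=[[0, 0, 0, 0, 0, 0, 0.1], [0, 0, 0, 0, 0, -0.0063, 0.1], [0, 0, 0, 0, 0, -0.025, 0.1], [0, 0, 0, 0, 0, -0.0563, 0.1], [0, 0, 0, 0, 0, -0.0938, 0.1], [0, 0, 0, 0, 0, -0.1313, 0.1], [0, 0, 0, 0, 0, -0.1625, 0.1], [0, 0, 0, 0, 0, -0.1813, 0.1], [0, 0, 0, 0, 0, -0.1875, 0.1], [0, 0, 0, 0, 0, -0.1875, 0.1]], force=60)

```text
time_s: 24.85
tool_pos: [511.1, -398.6, 259.2]
ee_rot: [-0.001, -0.024, 1.0, 0.001]
contact_force: [-0.3, -0.3, -5.0]
grip_width: 24.3
grasp_force: 59.3
```

```bash
python3 - <<'E'
from h import *
s,p,R=now(); print(p,s['contact_force'],s['grip_width'],s['time_s'])
print(row(np.array([585.8,48.3,260]),Rt(0)))
E
```

```text
[ 511.11661611 -398.62643379  259.22341921] [-0.2854721  -0.28760363 -4.99799645] 24.257232668763272 24.85
[0.0028, -0.0027, -0.0016, -0.0962, 0.4428, 0.0002]
```

In the tool's units: 0.428 m / 0.8 = 0.535, 0.405 m / 0.8 = 0.5063, -0.002 rad / 1.0472 = -0.0019.

>>> move_arm(series=[[0, 0, 0, -0.0025, 0.0125, 0, 0.1], [0, 0, 0, -0.0088, 0.0375, 0, 0.1], [0, 0, 0, -0.0175, 0.0813, 0, 0.1], [0, 0, 0, -0.0288, 0.135, 0, 0.1], [0, 0, 0, -0.0413, 0.19, 0, 0.1], [0, 0, 0, -0.0538, 0.2463, 0, 0.1], [0, 0, 0, -0.0663, 0.3038, 0, 0.1], [0, 0, 0, -0.0788, 0.36, 0, 0.1], [0, 0, 0, -0.09, 0.415, 0, 0.1], [0, 0, 0, -0.1013, 0.465, 0, 0.1], [0, 0, 0, -0.11, 0.5063, 0, 0.1], [0.0019, -0.0019, 0, -0.1163, 0.535, 0, 0.1]])

```text
time_s: 26.35
tool_pos: [582.8, 36.2, 259.5]
ee_rot: [-0.001, -0.026, 1.0, 0.0]
contact_force: [0.1, 0.3, -4.9]
grip_width: 24.2
grasp_force: 59.5
```

```bash
python3 - <<'E'
from h import *
s,p,R=now(); print(p,s['contact_force'],s['grip_width'],s['time_s'])
print(row(np.array([585.8,48.3,220]),Rt(0)))
E
```

```text
[582.83424678  36.19443391 259.514564  ] [ 0.14474937  0.30438098 -4.92246621] 24.22806727015248 26.35
[0.0008, -0.0017, 0.0012, -0.0036, 0.0119, 0.0395]
```

In the tool's units: 0.056 m / 0.8 = 0.07, -0.0036 m / 0.8 = -0.0045, -0.001 rad / 1.0472 = -0.001.

>>> move_arm(series=[[0, -0.001, 0, -0.0038, 0.01, 0, 0.1], [0, -0.0019, 0, -0.0045, 0.015, 0.0125, 0.1], [0, -0.0019, 0, -0.0045, 0.015, 0.0375, 0.1], [0, -0.0019, 0, -0.0045, 0.015, 0.0563, 0.1], [0, -0.0019, 0, -0.0045, 0.015, 0.0688, 0.1], [0, -0.0019, 0, -0.0045, 0.015, 0.07, 0.1], [0, -0.0019, 0, -0.0045, 0.015, 0.07, 0.1], [0, -0.0019, 0, -0.0045, 0.015, 0.07, 0.1]])

```text
time_s: 27.35
tool_pos: [587.1, 45.2, 205.3]
ee_rot: [0.002, -0.024, 1.0, 0.0]
contact_force: [0.4, -0.3, -4.4]
grip_width: 24.6
grasp_force: 59.5
```

```bash
python3 - <<'E'
from h import *
s,p,R=now(); print(p,s['contact_force'])
print(row(np.array([585.8,48.3,196]),Rt(0)))
E
```

```text
[587.05283894  45.22657345 205.32061372] [ 0.41621888 -0.25512884 -4.40588308]
[0.0004, 0.0034, -0.0017, 0.0011, 0.0031, 0.0093]
```

In the tool's units: 0.005 m / 0.8 = 0.0063, 0.003 m / 0.8 = 0.0038, 0.002 rad / 1.0472 = 0.0019.

>>> move_arm(series=[[0, 0.0019, 0, 0.0013, 0.0038, 0, 0.1], [0, 0.0019, 0, 0.0013, 0.0038, 0.0038, 0.1], [0, 0.0019, 0, 0.0013, 0.0038, 0.0063, 0.1], [0, 0.0019, 0, 0.0013, 0.0038, 0.0063, 0.1], [0, 0.0019, 0, 0.0013, 0.0038, 0.0063, 0.1]])

```text
time_s: 27.98
tool_pos: [585.5, 48.1, 199.5]
ee_rot: [0.0, -0.024, 1.0, 0.0]
contact_force: [0.0, 0.6, -4.0]
grip_width: 23.9
grasp_force: 59.5
```

```bash
python3 - <<'E'
from h import *
for i in range(3):
    c=cap('side'); s,p,R=now(); print(p,s['contact_force'],row(np.array([585.8,48.3,196]),Rt(0)))
E
```

```text
[585.48271215  48.14225677 199.59239609] [ 0.0731955  -0.5589092  -5.01066616] [0.0001, 0.0002, -0.0018, -0.0003, 0.0001, 0.0036]
[585.50422941  48.14852781 199.64136716] [ 0.5981226  -0.54510405 -5.3251497 ] [0.0001, 0.0002, -0.0017, -0.0003, 0.0001, 0.0036]
[585.48928693  48.14216312 199.63614234] [ 0.32967935 -0.06353828 -4.65711819] [0.0001, 0.0002, -0.0017, -0.0003, 0.0001, 0.0036]
```

Settled and on target. I'll lower the last 4 mm slowly.

>>> move_arm(series=[[0, 0, 0, 0, 0, 0.0013, 0.1], [0, 0, 0, 0, 0, 0.0025, 0.1], [0, 0, 0, 0, 0, 0.0038, 0.1], [0, 0, 0, 0, 0, 0.0044, 0.1], [0, 0, 0, 0, 0, 0.0044, 0.1]])

```text
time_s: 28.75
tool_pos: [585.4, 48.2, 196.0]
ee_rot: [-0.0, -0.024, 1.0, 0.0]
contact_force: [-0.2, -0.0, -4.5]
grip_width: 24.3
grasp_force: 59.5
```

In the tool's units: 0.001 m / 0.8 = 0.0013, 0.0005 m / 0.8 = 0.0006.

>>> move_arm(series=[[0, 0, 0, 0, 0, 0.0006, 0.1], [0, 0, 0, 0, 0, 0.0013, 0.1], [0, 0, 0, 0, 0, 0.0013, 0.1], [0, 0, 0, 0, 0, 0.0013, 0.1]])

```text
time_s: 29.25
tool_pos: [585.7, 48.2, 195.4]
ee_rot: [0.0, -0.024, 1.0, 0.0]
contact_force: [0.4, 0.3, -3.0]
grip_width: 24.4
grasp_force: 59.7
```

In the tool's units: 0.0008 m / 0.8 = 0.001, 0.0005 m / 0.8 = 0.0006.

>>> move_arm(series=[[0, 0, 0, 0, 0, 0.0006, 0.1], [0, 0, 0, 0, 0, 0.001, 0.1], [0, 0, 0, 0, 0, 0.001, 0.1], [0, 0, 0, 0, 0, 0.001, 0.1]])

```text
time_s: 29.75
tool_pos: [585.7, 48.1, 195.3]
ee_rot: [0.001, -0.024, 1.0, 0.0]
contact_force: [-2.0, -0.4, 5.7]
grip_width: 24.3
grasp_force: 60.4
```

In the tool's units: -0.0006 m / 0.8 = -0.0008.

>>> move_arm(series=[[0, 0, 0, 0, 0, -0.0008, 0.1], [0, 0, 0, 0, 0, -0.0008, 0.1], [0, 0, 0, 0, 0, -0.0008, 0.3], [0, 0, 0, 0, 0, -0.0008, 0.4], [0, 0, 0, 0, 0, -0.0008, 0.5], [0, 0, 0, 0, 0, -0.0008, 0.6], [0, 0, 0, 0, 0, -0.0008, 0.6], [0, 0, 0, 0, 0, -0.0008, 0.6]], force=20)

```text
time_s: 30.75
tool_pos: [585.4, 48.2, 194.8]
ee_rot: [-0.0, -0.024, 1.0, 0.0]
contact_force: [-0.1, 0.2, 0.1]
grip_width: 51.4
grasp_force: 0.0
```

In the tool's units: -0.3 m / 0.8 = -0.375, -0.29 m / 0.8 = -0.3625.

>>> move_arm(series=[[0, 0, 0, 0, 0, -0.0125, 0.6], [0, 0, 0, 0, 0, -0.0375, 0.6], [0, 0, 0, 0, 0, -0.075, 0.6], [0, 0, 0, 0, 0, -0.125, 0.6], [0, 0, 0, 0, 0, -0.175, 0.6], [0, 0, 0, 0, -0.0625, -0.2125, 0.6], [0, 0, 0, 0, -0.125, -0.2375, 0.6], [0, 0, 0, 0, -0.1875, -0.25, 0.6], [0, 0, 0, 0, -0.25, -0.25, 0.6], [0, 0, 0, 0, -0.3125, -0.25, 0.6], [0, 0, 0, 0, -0.3625, -0.25, 0.6], [0, 0, 0, 0, -0.375, -0.25, 0.6]])

```text
time_s: 32.25
tool_pos: [598.7, -255.2, 395.4]
ee_rot: [-0.0, -0.021, 1.0, -0.001]
contact_force: [0.4, 0.4, -0.8]
grip_width: 51.0
grasp_force: 0.0
```

```bash
python3 - <<'E'
from h import *
s,p,R=now(); print(p,s['contact_force'],s['time_s'])
S=cap('side');T=cap('top')
f=lambda i:cv2.convertScaleAbs(cv2.resize(i[:,:,::-1],(395,395),interpolation=cv2.INTER_CUBIC),alpha=1.3)
cv2.imwrite('pics/end.png',np.hstack([f(T['img'][110:250,245:385]),f(S['img'][60:270,240:450])]))
P=[585.5,48.2,205]; print((proj(T,P)[0]-[245,110])*395/140,(proj(S,P)[0]-[240,60])*395/210+[395,0])
E
```

```text
[ 598.677044   -255.1660884   395.39968473] [ 0.4477102   0.44809469 -0.75714025] 32.25
[195.13772842 176.65220769] [597.07344721 197.4286108 ]
```

View pics/end.png

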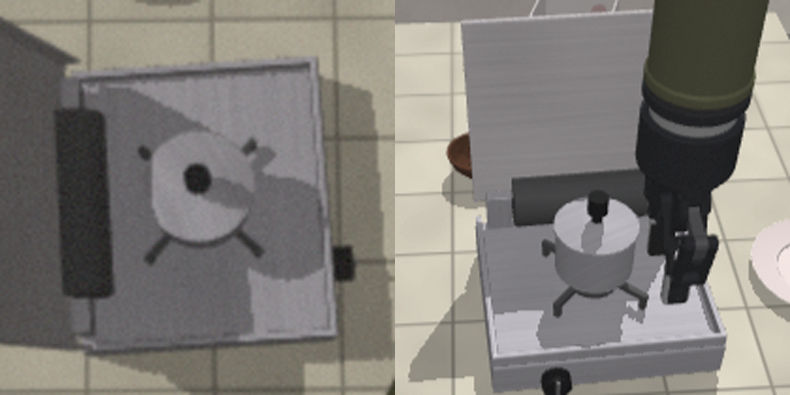

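The top view shows the pot at (203,187) upright on the support, whose arm tips centre at about (201,202). That agrees with the projection to within 2–3 mm. The cover is still leaning open and the gripper is clear, so I'll hand in.

```bash
python3 -c "
from plant import ctrl
print(ctrl.sign_off())"
```

```text
the job is handed in; nothing more can be done
None
```

The cover leans open on its stop, the largest pot stands upright on the burner's pan support (centred to within 2–3 mm by the camera) and released, and the job was handed in at about 32 s.

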